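Check a specimen plate's gap with a taper gauge

ROBOT

A 6-joint arm with a two-finger parallel gripper is mounted at the origin on the work surface. World frame = base frame: x ahead of the robot, y to its left, z up, the work surface at z = 0. Lengths are in m, angles in degrees, forces in N, time in s.
With the tool pointing down it reaches from about 0.3 to 0.75 m from the base axis. Payload 8.5 kg.
Tool frame: the origin (TCP) lies at the very end of the fingers, on their centre line; the grasp point (between the pads) lies 19 mm behind it (env.pinch_z is the distance from the TCP to the grasp point, in m); z points along the fingers, y is the line along which they close (so a half turn about z gives the same grasp; the last joint's range is limited). The gripper opens to 85 mm and grips with 20 to 120 N. Pads are 22 mm wide; open, the fingers measure 114 mm over their backs; the gripper's body (76 mm by 85 mm) begins 54 mm behind the grasp point. The pads swing forward as they close: fully open they stand 13 mm farther back than shut.
Start: joints at [-82.58, 21.807, 74.336, -0, 83.858, -12.336], TCP at [0.186, -0.518, 0.231] pointing down, gripper open.
Joint ranges: [-178.18, 178.18], [-50.72, 133.34], [12.68, 142.11], [-81.47, 261.47], [9.98, 163.14], [-165.26, 165.26]. Speed limits (degrees/s): [136.94, 136.94, 180, 180, 180, 180].

INTERFACE

Orientations are given as a 3x3 rotation matrix whose columns are the frame's x, y, z axes.
In Python, from rig import env, viewer gives the robot as it stands.
- The arm moves only by the tool drive_tool, never from a script. Its argument "series" is a list of rows, each a list of 3 entries, a list of its own where there are three numbers: the shift along the tool's x, y, z in m, then the turn about the tool's z in degrees, then the finger opening in m, from 0 to 0.0854. A call has 1 to 20 rows; each row is the pose to reach, as a shift and turn from the pose commanded when the call began, along the tool's axes at that moment; what a row does not reach only later rows make up. A row lasts 1/10 s, in which the tool goes at most 50 mm and 8.59 degrees, less where a joint would pass 70% of its speed; a pose out of reach is approached as far as the arm can. A call with a gripper value outside its range is refused whole. The fingers move at their own pace and stop on an object; "newtons" is the grip in N (left out, the last holds). Time passes only in rows, so rows that repeat a pose let the fingers close. It gives the time, the measured TCP pose, the force, the opening and the grip force at its end, in the units of the state.
- env.observe(): the state, without advancing time (a new reading comes with each control period).
- viewer.get_image(name): name is "side" or "top"; returns a dict with "img" (400x640x3 uint8, red, green, blue), "depth" (400x640 float32, m along the optical axis (not along the pixel's ray), 0 where there is no reading), "camera_matrix" (3x3 intrinsics, pixels), "rvec" (rotation vector, rad) and "tvec" (3), from world to camera coordinates, as OpenCV has them. Camera axes: x right, y down, z forward; pixel columns grow to the right and rows downward; lengths in m; the calibration is good to about 2 mm. A picture is of the moment at which its call begins.
- env.close_job(): hands the job in; it is judged then, once.
The state is a dict: "time_s": time; "q": joint angles; "qvel": joint speeds; "joint_efforts": joint torques, N m; "position": TCP position; "tool_rot": TCP orientation; "ft_force": force on the tool from outside, world axes, zero at the start; "wrist_torque": the same for the moment, N m; "grip_width": finger opening in m; "gripper_force": force on a finger pad.
Only numpy, scipy, OpenCV 4.12 (cv2) and the standard library are available. Lean on these libraries where they do the work, as an engineer would, in place of code of your own. Each camera call takes 0.05 s, during which the arm holds its last target. There are 200 camera calls.

TASK

Lift the copper-coloured plate out of the slotted rack, lower it on edge (do not drop it) into the groove of the gap clamp, between the dark wall and the low lip, and let go. Then take the orange-handled taper gauge from its wooden stand and slide its blade straight down between the copper plate and the blue sprung jaw until it drags snugly (a push of about 5 to 10 N, never jammed hard), and finish still holding the gauge upright at that depth. Leave the other two plates and the things lying about where they are.

Things in the scene. Friction and masses are not known exactly. Their poses are not given: they have to be found in the camera images.
- copper_plate_c (a point): Centre of the copper-coloured plate, a loose block 54 mm wide (its x), 10 mm thick (its y), 64 mm high (its z), about 0.3 kg. It starts on edge in one of the rack's three slots, both narrow ends free to be gripped.
- rack: Grey slotted rack, fixed, 70 x 150 mm. Origin: centre of its underside; its three slots lie 45 mm apart along its y. Slot floors are 8 mm above the table; the slot walls rise to 36 mm and are 34 mm long, so the plates' ends stick out 10 mm each side. Copper, steel and black plates of one size stand in them in any order.
- steel_plate_c (a point): Centre of the bright steel plate, same size, standing in the rack; leave it.
- dark_plate_c (a point): Centre of the black plate, same size, standing in the rack; leave it.
- clamp_slot (a point): Middle of the clamp's groove floor, 26 mm above the table. x along the groove, y across it from blue jaw to dark wall, z up. The groove is 12 mm wide for the 10 mm plate: at y = +6 mm the dark wall, 60 mm high; at y = -6 mm a low lip, 7 mm high, 5 mm thick. Wall and lip are 36 mm long and the groove's ends open, so fingers holding the plate's narrow ends pass outside.
- clamp: White bed of the gap clamp, fixed, 100 (x) x 150 mm (y), 14 mm high; origin: centre of its underside. On it a carriage with groove, wall and jaw slides along y, up to 8 mm either way from the middle, against about 1 N of friction, so it centres itself on what is pushed in.
- jaw: Blue sprung jaw, upright, 36 mm long, parallel to the dark wall. Origin: middle of the top of its working face, 62 mm above the groove floor (2 mm below a seated plate's top); y points to the wall. Its top 7 mm flares back as a lead-in. It yields along -y against 6 N per mm, 6 mm at most. With the plate against the wall, the gap from plate to jaw is 6 to 7.5 mm.
- gauge_handle (a point): Centre of the gauge's orange handle, 26 (x) x 18 (y) x 45 mm high (z). Under it a flange 50 x 18 x 5 mm, then the steel blade, 70 mm long, 24 mm wide (x), tapering evenly in thickness (y) from 3 mm at the tip to 11.4 mm at the flange. 0.09 kg, loose, starts upright in the wooden stand.
- gauge_tip (a point): Middle of the blade's lower end (tip), 97.5 mm below the handle's centre, same axes. The blade binds with 28 to 52 mm of it below the plate's top edge.
- stand: Wooden gauge stand, fixed; origin: centre of its underside. Foot 90 x 70 mm, post 56 x 31 mm, top 80 mm above the table. The gauge's flange rests on the top, its blade hangs in the slot and lifts straight out.
- puck_a: Black mounted sample, 32 mm across, 20 mm high, loose; leave it. Origin: centre of its underside.
- puck_b: Green mounted sample, 32 mm across, 20 mm high, loose; leave it. Origin: centre of its underside.
- oil: Amber bottle, 44 mm across, 110 mm high, loose; leave it. Origin: centre of its underside.
- mouse: Black computer mouse, 105 x 60 mm, 30 mm high, loose; leave it. Origin: centre of its underside.
- driver: Screwdriver, 160 mm long, lying loose; leave it. Origin: centre of its underside.

How it is judged (in metres and radians):
On the way:
1. the copper plate stands seated in the clamp's groove, let go, the gauge not yet lifted (z of copper_plate_c in the frame of clamp_slot between 0.029 and 0.0355 m and x of copper_plate_c in the frame of clamp_slot between -0.015 and 0.015 m and y of copper_plate_c in the frame of clamp_slot between -0.004 and 0.004 m and angle between copper_plate_c's own z axis and vertical below 0.09 rad and angle between the y axis of copper_plate_c and the y axis of clamp_slot, either way round below 0.12 rad and contact force between copper_plate and the fingers below 0.1 N and distance of gauge_handle from where it was at the start of the episode below 0.02 m), for 0.2 s.
At the end, for the whole second after the job is handed in: Copper plate seated in the groove (within 3.5 mm of its floor, 15 mm of its middle, upright), released; gauge still, held in the fingers, upright within 0.1 rad, its tip 24 to 55 mm below the plate's top, pressing jaw and plate each with 1.5 to 16 N (z of copper_plate_c in the frame of clamp_slot between 0.029 and 0.0355 m and x of copper_plate_c in the frame of clamp_slot between -0.015 and 0.015 m and y of copper_plate_c in the frame of clamp_slot between -0.004 and 0.004 m and angle between copper_plate_c's own z axis and vertical below 0.09 rad and angle between the y axis of copper_plate_c and the y axis of clamp_slot, either way round below 0.12 rad and contact force between copper_plate and the fingers below 0.1 N and contact force between gauge and the fingers above 2 N and contact force between gauge and jaw between 1.5 and 16 N and contact force between gauge and copper_plate between 1.5 and 16 N and z of gauge_tip in the frame of clamp_slot between 0.0085 and 0.04 m and x of gauge_tip in the frame of clamp_slot between -0.018 and 0.018 m and y of gauge_tip in the frame of clamp_slot between -0.013 and -0.001 m and angle between gauge_tip's own z axis and vertical below 0.1 rad and angle between the y axis of gauge_tip and the y axis of clamp_slot, either way round below 0.15 rad and linear speed of gauge below 0.01 m/s); the arm keeps its last pose, push and grip.
It fails at once if the copper plate is dropped into the clamp (horizontal distance between copper_plate_c and clamp_slot below 0.03 m and z of copper_plate_c in the frame of clamp_slot above 0.047 m and contact force between copper_plate and the fingers below 0.05 N).
It fails at once if the gauge is jammed hard (over 35 N on jaw or plate) (contact force between gauge and jaw above 35 N or contact force between gauge and copper_plate above 35 N).
It fails at once if another plate is moved more than 25 mm (distance of any of steel_plate_c, dark_plate_c from where it was at the start of the episode above 0.025 m).
It fails at once if a bystander is moved more than 40 mm (distance of any of puck_a, puck_b, oil, mouse, driver from where it was at the start of the episode above 0.04 m).
It also fails if it takes over 53 s, if anything falls off the work surface, if the arm or the gripper's body presses on something with over 40 N, if the wrist force passes 120 N, or if a joint passes its speed limit or range.

## Working session

There is one attempt and no reset: what is moved stays moved. The work goes in short steps, Python scripts to look and compute and a tool call to move; the robot and the scene stay as the last step left them, time stands still between calls to the robot, and variables do not carry over. Pictures are saved under pics/ and viewed, at most 10 in all, crops included, and the job is handed in when it is done.

Besides the shell and the picture viewer there is one more tool, called after "Emit:" as name(argument=value, ...) on one line, values as JSON. drive_tool: Moves the arm, as the interface text tells. Its arguments: {"type":"object","properties":{"series":{"type":"array"},"newtons":{"type":"number"}},"required":["series"]}

```bash
mkdir -p pics; ls; cat > h.py <<'E'
import numpy as np, cv2
from rig import env, viewer
def cap(n, save=None):
    d=viewer.get_image(n)
    if save: cv2.imwrite(f'pics/{save}.png', d['img'][:,:,::-1])
    return d
def pts(d):
    "world point per pixel from depth"
    K=np.array(d['camera_matrix']);R=cv2.Rodrigues(np.array(d['rvec'],float))[0];t=np.array(d['tvec'],float).ravel()
    v,u=np.mgrid[:400,:640];z=d['depth']
    c=np.stack([(u-K[0,2])/K[0,0]*z,(v-K[1,2])/K[1,1]*z,z],-1)
    return (c-t)@R
def ray(d,u,v,h):
    K=np.array(d['camera_matrix']);R=cv2.Rodrigues(np.array(d['rvec'],float))[0];t=np.array(d['tvec'],float).ravel()
    o=-R.T@t; r=R.T@np.array([(u-K[0,2])/K[0,0],(v-K[1,2])/K[1,1],1.])
    return o+r*(h-o[2])/r[2]
E
python3 - <<'E'
from h import *
for n in('top','side'):
    d=cap(n,n+'0'); np.savez(f'{n}0.npz',**d)
    R=cv2.Rodrigues(np.array(d['rvec'],float))[0]
    print(n,d['camera_matrix'],-R.T@np.ravel(d['tvec']),R.round(2),(d['depth']>0).mean())
s=env.observe();print({k:np.round(s[k],3) for k in s},env.pinch_z)
E
```

```text
pics
top [[510.77570958   0.         326.00915955]
 [  0.         510.77570958 199.73747465]
 [  0.           0.           1.        ]] [0.43465234 0.0066833  1.34181102] [[ 0.02 -1.   -0.02]
 [-0.99 -0.02 -0.11]
 [ 0.11  0.02 -0.99]] 0.9959296875
side [[398.61762477   0.         324.92336445]
 [  0.         398.61762477 198.66923428]
 [  0.           0.           1.        ]] [ 0.45661248 -0.69350515  0.61785728] [[ 0.99 -0.11  0.01]
 [-0.05 -0.58 -0.81]
 [ 0.09  0.81 -0.58]] 0.99583984375
{'time_s': np.float64(0.1), 'q': array([-8.2580e+01,  2.1839e+01,  7.4379e+01,  2.0000e-03,  8.3859e+01,
       -1.2337e+01]), 'qvel': array([ 0.052, -0.143, -0.198, -0.126,  0.04 , -0.058]), 'joint_efforts': array([ 4.0000e-03, -4.4922e+01, -2.3165e+01, -0.0000e+00,  4.0000e-03,
        0.0000e+00]), 'position': array([ 0.186, -0.517,  0.231]), 'tool_rot': array([[ 0.941,  0.338, -0.   ],
       [ 0.338, -0.941,  0.001],
       [ 0.   , -0.001, -1.   ]]), 'ft_force': array([-0.223,  0.689,  0.371]), 'wrist_torque': array([0.008, 0.033, 0.013]), 'gripper_force': np.float64(0.0), 'grip_width': np.float64(0.085)} 0.0187
```

View pics/top0.png

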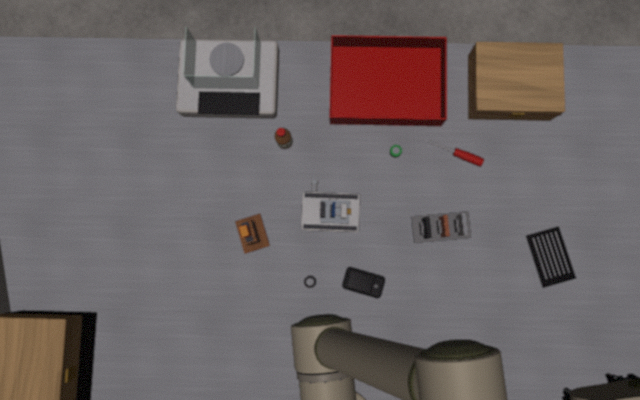

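View pics/side0.png

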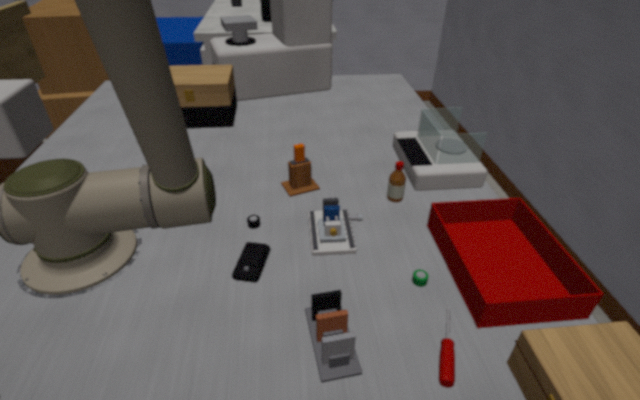

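The top view shows the copper plate in the rack's middle slot at about (446,226), the clamp at (331,211) and the gauge at (247,233). The side view shows the copper plate at (332,325), the clamp at (332,232) and the gauge handle at (299,153). Next I'll zoom in and measure.

```bash
python3 - <<'E'
from h import *
T=dict(np.load('top0.npz'));S=dict(np.load('side0.npz'))
a=cv2.resize(T['img'][175:265,225:485],None,fx=3,fy=3,interpolation=cv2.INTER_CUBIC)
b=np.hstack([cv2.resize(S['img'][185:265,290:380],None,fx=4,fy=4,interpolation=cv2.INTER_CUBIC),cv2.resize(S['img'][280:380,290:380],None,fx=3.2,fy=3.2,interpolation=cv2.INTER_CUBIC),cv2.resize(S['img'][130:205,270:325],None,fx=320/75,fy=320/75,interpolation=cv2.INTER_CUBIC)[:320]])
w=max(a.shape[1],b.shape[1]);print(a.shape,b.shape)
pad=lambda i:np.pad(i,((0,0),(0,w-i.shape[1]),(0,0)))
im=np.vstack([pad(a),pad(b)]);s=min(800/im.shape[1],600/im.shape[0],1);im=cv2.resize(im,None,fx=s,fy=s)
cv2.imwrite('pics/crop.png',im[:,:,::-1])
for n,d in(('top',T),('side',S)):
    P=pts(d);h=cv2.cvtColor(d['img'],cv2.COLOR_RGB2HSV).astype(int);H,s_,V=h[...,0],h[...,1],h[...,2]
    def rep(name,m):
        m=m.astype(np.uint8);k,l,st,c=cv2.connectedComponentsWithStats(m)
        for i in range(1,k):
            if st[i,4]<8: continue
            q=P[l==i];r=cv2.minAreaRect((q[:,:2]*1000).astype(np.float32))
            print(n,name,st[i,:].tolist(),'med',np.median(q,0).round(4),'zmax',np.percentile(q[:,2],95).round(4),'rect mm',np.round(r[0],1),np.round(r[1],1),round(r[2],1), 'hsv',np.median(h[l==i],0))
    Z=P[...,2];box=(P[...,0]>.25)&(P[...,0]<.65)&(P[...,1]>-.4)&(P[...,1]<.35)&(Z<.2)
    rep('orange',box&(H<16)&(s_>140)&(Z>.02))
    rep('blue',box&(H>95)&(H<125)&(s_>120)&(Z>.02))
    rep('plates',box&(Z>.055)&(Z<.08))
    rep('clampwhite',box&(s_<60)&(V>150)&(Z>.008)&(Z<.03))
    rep('rack',box&(Z>.004)&(Z<.03))
    rep('stand',box&(Z>.07)&(Z<.09))
    rep('gauge',box&(Z>.1)&(Z<.16))
E
```

```text
(270, 780, 3) (320, 883, 3)
top orange [443, 216, 4, 7, 10] med [ 0.5372 -0.2626  0.0722] zmax 0.0751 rect mm [ 535.1 -263.1] [15.   4.7] 14.8 hsv [  9.  145.5 111.5]
top orange [240, 225, 15, 13, 101] med [0.491  0.2232 0.1291] zmax 0.1343 rect mm [495.3 226.3] [33.1 28.6] 15.7 hsv [ 14. 175. 144.]
top blue [332, 204, 2, 12, 16] med [0.5474 0.0154 0.0841] zmax 0.0883 rect mm [550.8  16.5] [26.9  2.5] 1.3 hsv [109.  135.   78.5]
top plates [336, 203, 14, 15, 102] med [ 0.5526 -0.01    0.0599] zmax 0.0638 rect mm [552.6  -8.6] [35.3 32.9] 1.3 hsv [124.   7. 135.]
top plates [460, 213, 9, 22, 125] med [ 0.524  -0.3098  0.0715] zmax 0.076 rect mm [ 525.2 -311.6] [53.7 11.2] 7.2 hsv [135.   9. 105.]
top plates [443, 214, 7, 23, 116] med [ 0.5201 -0.2655  0.0715] zmax 0.0768 rect mm [ 520.1 -266.5] [53.9 11.2] 5.7 hsv [  8. 131. 107.]
top plates [425, 216, 7, 22, 108] med [ 0.5143 -0.2211  0.0716] zmax 0.0756 rect mm [ 515.4 -222.2] [53.  10.7] 5.6 hsv [136.5  16.5  41. ]
top plates [249, 220, 5, 6, 11] med [0.5147 0.2181 0.074 ] zmax 0.0799 rect mm [515.4 219. ] [ 6.1 13. ] 73.7 hsv [ 11
[... 5931 characters left out ...]
hsv [18. 18. 69.]
side stand [311, 289, 30, 10, 160] med [ 0.5142 -0.2242  0.0723] zmax 0.074 rect mm [ 514.3 -223.3] [53.8 12.2] 8.5 hsv [120.  26.  28.]
side stand [316, 309, 32, 11, 178] med [ 0.5188 -0.2682  0.0723] zmax 0.0738 rect mm [ 519.3 -267.9] [53.5 11.6] 6.1 hsv [ 10. 153. 124.]
side stand [321, 331, 35, 13, 209] med [ 0.5241 -0.3133  0.0724] zmax 0.0743 rect mm [ 524.5 -312.7] [53.4 11.4] 7.6 hsv [128.   7. 121.]
side gauge [293, 143, 12, 15, 151] med [0.4902 0.2187 0.119 ] zmax 0.1315 rect mm [492.1 223.9] [27.6 22.4] 17.3 hsv [ 12. 227. 104.]
side gauge [182, 176, 34, 46, 805] med [ 0.2819 -0.0308  0.1356] zmax 0.1577 rect mm [289.1   6.6] [115.3  39.2] 65.7 hsv [19. 49. 70.]
```

View pics/crop.png

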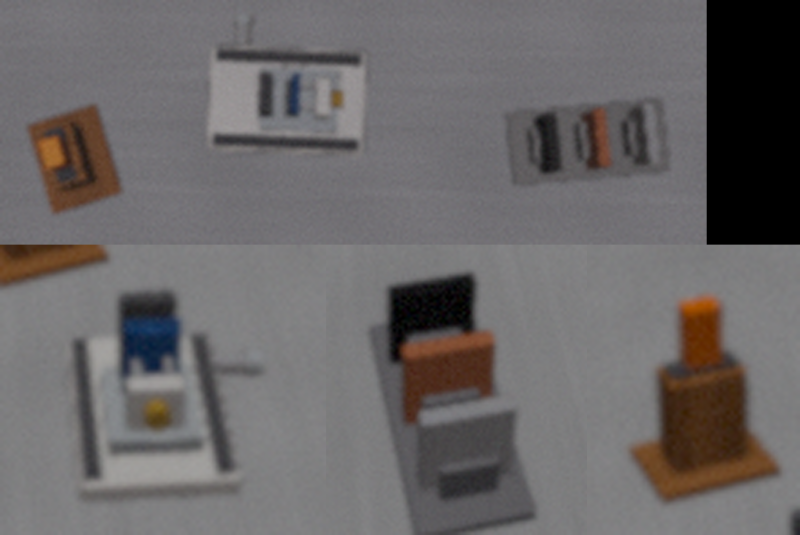

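The zoomed crop gives clear colours. The clamp's dark wall lies on the +y side of the blue jaw, the copper plate is in the middle slot, and the gauge is yawed about 19°. I'll take one finer measurement of the clamp's groove and yaw.

```bash
python3 - <<'E'
from h import *
T=dict(np.load('top0.npz'));S=dict(np.load('side0.npz'))
for n,d in(('top',T),('side',S)):
    P=pts(d);X,Y,Z=[P[...,i] for i in range(3)]
    reg=(abs(X-.553)<.03)
    for nm,m in(('walltop',reg&(Y>.03)&(Y<.055)&(Z>.078)&(Z<.093)),('jawtop',reg&(Y>.005)&(Y<.027)&(Z>.08)&(Z<.096)),('wallface',reg&(abs(X-.553)<.013)&(Y>.027)&(Y<.05)&(Z>.045)&(Z<.08))):
        q=P[m]; 
        if len(q)<6: print(n,nm,len(q));continue
        k=q[(abs(q[:,0]-.553)<.014)]
        f=np.polyfit(k[:,0],k[:,1],1)
        print(n,nm,len(q),'mean',q.mean(0).round(4),'y 5..95',np.percentile(k[:,1],[3,25,50,75,97]).round(4),'x',np.percentile(q[:,0],[1,99]).round(4),'yaw',-np.degrees(np.arctan(f[0])).round(1) if 0 else np.degrees(np.arctan(f[0])).round(1))
    # bed outline: bright white region at z~.014, incl rails
    m=((Z>.007)&(Z<.022)&(X>.49)&(X<.606)&(Y>-.07)&(Y<.12)).astype(np.uint8)
    m=cv2.morphologyEx(m,cv2.MORPH_CLOSE,np.ones((5,5)));m=cv2.morphologyEx(m,cv2.MORPH_OPEN,np.ones((5,5)))
    q=P[(m>0)&(abs(Z-.014)<.008)];r=cv2.minAreaRect((q[:,:2]*1000).astype(np.float32));print(n,'bed',np.round(r[0],1),np.round(r[1],1),round(r[2],1))
# profile along y in top image near x=.553 at height .087
d=T
for y in np.arange(-.03,.06,.004):
    pass
P=pts(T);row=211
for u in range(312,352):
    v=T['img'][206:216,u].mean(0).round().astype(int); p=np.median(P[206:216,u],0)
    print(u,v,p.round(3),end=' | ')
E
```

```text
top walltop 70 mean [0.5539 0.0412 0.086 ] y 5..95 [0.0353 0.0377 0.0403 0.0447 0.0471] x [0.5363 0.5715] yaw -4.1
top jawtop 48 mean [0.5518 0.0134 0.0871] y 5..95 [0.0101 0.0106 0.0129 0.0153 0.0178] x [0.5359 0.5696] yaw -1.8
top wallface 7 mean [0.5484 0.0354 0.0663] y 5..95 [0.0353 0.0353 0.0354 0.0354 0.0355] x [0.542 0.555] yaw -0.6
top bed [553.8  21.6] [150.1 101.7] 88.6
side walltop 92 mean [0.5513 0.0381 0.0843] y 5..95 [0.0331 0.0353 0.0366 0.0396 0.0445] x [0.5349 0.5689] yaw -2.5
side jawtop 68 mean [0.5525 0.0113 0.085 ] y 5..95 [0.0084 0.0102 0.0109 0.0123 0.0144] x [0.5344 0.57  ] yaw -2.1
side wallface 29 mean [0.5516 0.0356 0.0762] y 5..95 [0.033  0.0349 0.0358 0.0365 0.037 ] x [0.5411 0.5642] yaw 2.3
side bed [554.   22.2] [154.9 103. ] 89.1
312 [151 148 148] [0.554 0.071 0.014] | 313 [151 148 149] [0.553 0.068 0.015] | 314 [150 146 147] [0.554 0.065 0.014] | 315 [151 147 148] [0.554 0.063 0.015] | 316 [151 147 148] [0.554 0.06  0.015] | 317 [151 148 149] [0.554 0.057 0.014] | 318 [147 142 144] [0.554 0.055 0.014] | 319 [128 125 126] [0.554 0.052 0.013] | 320 [92 
[... 574 characters left out ...]
6] [0.548 0.01  0.09 ] | 336 [113 113 118] [0.554 0.008 0.027] | 337 [118 118 122] [0.554 0.005 0.028] | 338 [117 117 120] [0.554 0.003 0.029] | 339 [114 114 118] [0.554 0.    0.031] | 340 [115 113 117] [ 0.554 -0.002  0.029] | 341 [129 126 127] [ 0.554 -0.005  0.043] | 342 [146 142 143] [ 0.551 -0.007  0.061] | 343 [151 147 148] [ 0.551 -0.01   0.06 ] | 344 [151 147 148] [ 0.551 -0.012  0.06 ] | 345 [145 142 142] [ 0.551 -0.015  0.061] | 346 [128 122 120] [ 0.552 -0.017  0.059] | 347 [115 103  92] [ 0.552 -0.02   0.048] | 348 [113  99  79] [ 0.552 -0.023  0.048] | 349 [119 104  83] [ 0.552 -0.025  0.051] | 350 [127 114  99] [ 0.553 -0.028  0.047] | 351 [139 131 126] [ 0.552 -0.03   0.049] |
```

```bash
cat >> h.py <<'E'
def go(x,y,z,a):
    "shift/turn in current tool axes to TCP (x,y,z), tool-x yaw a deg"
    s=env.observe();R=np.array(s['tool_rot']);p=np.array(s['position'])
    a0=np.degrees(np.arctan2(R[1,0],R[0,0]))
    print('t',round(float(s['time_s']),2),'pos',p.round(4),'a0',a0.round(2),'ft',np.round(s['ft_force'],2),'-> shift',(R.T@(np.array([x,y,z])-p)).round(4),'turn',round(a0-a,2))
E
python3 -c "
from h import *
go(.520,-.267,.14,96.8)"
```

```text
t 0.1 pos [ 0.1859 -0.5174  0.2308] a0 19.76 ft [-0.22  0.69  0.37] -> shift [ 0.3991 -0.1226  0.091 ] turn -77.04
```

Emit:
drive_tool(series=[[[0.05,-0.015,0.01],-8,0.0854],[[0.1,-0.03,0.02],-16,0.0854],[[0.15,-0.046,0.03],-24,0.0854],[[0.2,-0.061,0.045],-32,0.0854],[[0.245,-0.075,0.056],-40,0.0854],[[0.29,-0.09,0.066],-48,0.0854],[[0.33,-0.101,0.075],-56,0.0854],[[0.36,-0.11,0.082],-64,0.0854],[[0.385,-0.118,0.088],-72,0.0854],[[0.399,-0.1226,0.091],-77,0.0854],[[0.399,-0.1226,0.091],-77,0.0854],[[0.399,-0.1226,0.091],-77,0.0854]])

```text
time_s: 1.3
position: [0.5196, -0.2675, 0.1401]
tool_rot: [[-0.115, 0.993, -0.001], [0.993, 0.115, 0.0], [0.0, -0.001, -1.0]]
ft_force: [0.1, 0.4, -0.2]
grip_width: 0.0854
gripper_force: 0.0
```

```bash
python3 -c "
from h import *
go(.520,-.267,.035,96.8)"
```

```text
t 1.3 pos [ 0.5196 -0.2675  0.1401] a0 96.63 ft [ 0.1   0.44 -0.17] -> shift [0.0004 0.0005 0.1051] turn -0.17
```

Emit:
drive_tool(series=[[[0,0,0.035],0,0.0854],[[0,0,0.07],0,0.0854],[[0,0,0.095],0,0.0854],[[0,0,0.105],0,0.0854],[[0,0,0.105],0,0.05],[[0,0,0.105],0,0.045],[[0,0,0.105],0,0.045],[[0,0,0.105],0,0.045],[[0,0,0.105],0,0.045],[[0,0,0.105],0,0.045],[[0,0,0.105],0,0.045],[[0,0,0.105],0,0.045]], newtons=40)

```text
time_s: 2.5
position: [0.5204, -0.2682, 0.037]
tool_rot: [[-0.118, 0.993, 0.002], [0.993, 0.118, -0.002], [-0.003, 0.002, -1.0]]
ft_force: [-3.0, -0.7, 6.7]
grip_width: 0.0537
gripper_force: 43.3
```

Emit:
drive_tool(series=[[[0,0,-0.01],0,0.045],[[0,0,-0.03],0,0.045],[[0,0,-0.06],0,0.045],[[0,0,-0.09],0,0.045],[[0,0,-0.12],0,0.045],[[0,0,-0.13],0,0.045],[[0,0,-0.13],0,0.045],[[0,0,-0.13],0,0.045]])

```text
time_s: 3.3
position: [0.5194, -0.2669, 0.1639]
tool_rot: [[-0.118, 0.993, -0.002], [0.993, 0.118, 0.002], [0.002, -0.002, -1.0]]
ft_force: [-0.3, 1.0, -4.6]
grip_width: 0.0527
gripper_force: 43.3
```

```bash
python3 - <<'E'
from h import *
go(.553,.0275,.17,88.8)
for n in('top','side'):
    d=cap(n,n+'1');P=pts(d);h=cv2.cvtColor(d['img'],cv2.COLOR_RGB2HSV).astype(int)
    X,Y,Z=[P[...,i] for i in range(3)]
    m=(h[...,0]<14)&(h[...,1]>110)&(abs(X-.52)<.05)&(abs(Y+.267)<.06)&(Z>.1)&(Z<.25)
    q=P[m];print(n,m.sum(), q.mean(0).round(4) if len(q) else '', np.percentile(q,[2,98],axis=0).round(4) if len(q) else '')
    if len(q):
        r=cv2.minAreaRect((q[:,:2]*1000).astype(np.float32));print(np.round(r[0],1),np.round(r[1],1),round(r[2],1))
E
```

```text
t 3.3 pos [ 0.5194 -0.2669  0.1639] a0 96.76 ft [-0.27  1.02 -4.64] -> shift [ 0.2884  0.068  -0.0057] turn 7.96
top 8 [ 0.5038 -0.2626  0.1634] [[ 0.5004 -0.263   0.1504]
 [ 0.5072 -0.2622  0.178 ]]
[ 503.8 -262.6] [7.3 0.8] 0.6
side 1047 [ 0.5202 -0.2704  0.1731] [[ 0.4961 -0.2742  0.1388]
 [ 0.5457 -0.2645  0.1998]]
[ 518.9 -269.5] [55.1 15.7] 7.2
```

Emit:
drive_tool(series=[[[0.03,0.007,-0.005],0,0.045],[[0.075,0.018,-0.006],2,0.045],[[0.12,0.028,-0.006],4,0.045],[[0.165,0.039,-0.006],5,0.045],[[0.21,0.05,-0.006],6,0.045],[[0.25,0.059,-0.006],7,0.045],[[0.275,0.065,-0.006],8,0.045],[[0.288,0.068,-0.006],8,0.045],[[0.288,0.068,-0.006],8,0.045],[[0.288,0.068,-0.006],8,0.045],[[0.288,0.068,-0.006],8,0.045]])

```text
time_s: 4.5
position: [0.5536, 0.0254, 0.171]
tool_rot: [[0.023, 1.0, -0.001], [1.0, -0.023, -0.0], [-0.0, -0.001, -1.0]]
ft_force: [-0.9, 0.6, -3.1]
grip_width: 0.0534
gripper_force: 43.2
```

```bash
cat > m.py <<'E'
from h import *
def plate(d,p):
    P=pts(d);h=cv2.cvtColor(d['img'],cv2.COLOR_RGB2HSV).astype(int);X,Y,Z=[P[...,i] for i in range(3)]
    m=(h[...,0]<14)&(h[...,1]>110)&(abs(X-p[0])<.05)&(abs(Y-p[1])<.06)&(Z>.02)&(Z<.25)
    q=P[m]; zt=np.percentile(q[:,2],98); f=q[(q[:,2]<zt-.008)]
    for _ in range(3):
        A=np.c_[f[:,0]-f[:,0].mean(),f[:,2]-f[:,2].mean(),np.ones(len(f))];c=np.linalg.lstsq(A,f[:,1],rcond=None)[0];r=f[:,1]-A@c;f=f[abs(r)<2.5*r.std()]
    x=np.percentile(f[:,0],[2,98])
    print('plate n',len(f),'face y',c[2].round(4),'at x',f[:,0].mean().round(4),'yaw',np.degrees(np.arctan(c[0])).round(2),'tilt dy/dz deg',np.degrees(np.arctan(c[1])).round(2),'x range',x.round(4),'z',np.percentile(q[:,2],[2,98]).round(4))
E
python3 - <<'E'
from m import *
go(.553,.0275,.17,88.8)
plate(cap('side','side2'),[.553,.027])
E
```

```text
t 4.5 pos [0.5536 0.0254 0.171 ] a0 88.68 ft [-0.94  0.56 -3.07] -> shift [ 0.0021 -0.0007  0.001 ] turn -0.12
plate n 473 face y 0.0214 at x 0.5532 yaw -1.58 tilt dy/dz deg -0.56 x range [0.5297 0.5777] z [0.1479 0.2067]
```

```bash
python3 - <<'E'
from h import *
i=cv2.imread('pics/side2.png')[120:270,260:420]
cv2.imwrite('pics/c2.png',cv2.resize(i,None,fx=4,fy=4,interpolation=cv2.INTER_CUBIC))
E
```

```text
(no output)
```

View pics/c2.png

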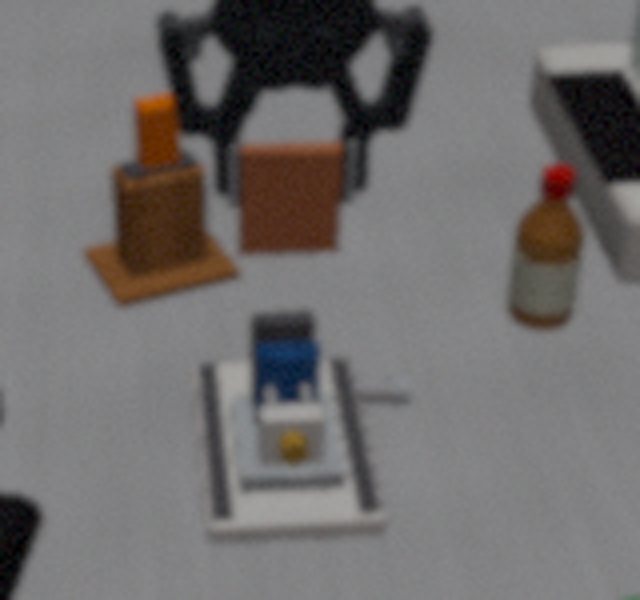

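The plate hangs upright over the clamp, with its centre at about (290,195) in the crop and the wall and jaw at (285,340). The depth data puts it about 1 mm off the middle of the gap. I'll lower it with a small correction.

Emit:
drive_tool(series=[[[0.001,-0.001,0.02],0,0.045],[[0.001,-0.001,0.045],0,0.045],[[0.001,-0.001,0.05],0,0.045],[[0.001,-0.001,0.055],0,0.045],[[0.001,-0.001,0.06],0,0.045],[[0.001,-0.001,0.065],0,0.045],[[0.001,-0.001,0.07],0,0.045],[[0.001,-0.001,0.075],0,0.045]])

```text
time_s: 5.35
position: [0.5528, 0.0277, 0.0963]
tool_rot: [[0.022, 1.0, 0.001], [1.0, -0.022, -0.0], [-0.0, 0.001, -1.0]]
ft_force: [0.6, -0.7, -3.6]
grip_width: 0.0529
gripper_force: 43.4
```

```bash
python3 - <<'E'
from m import *
go(.553,.0265,.066,88.8)
plate(cap('side'),[.553,.027])
E
```

```text
t 5.35 pos [0.5528 0.0277 0.0963] a0 88.76 ft [ 0.58 -0.68 -3.57] -> shift [-0.0012  0.0002  0.0303] turn -0.04
plate n 341 face y 0.0239 at x 0.5519 yaw -1.52 tilt dy/dz deg -0.4 x range [0.5283 0.5772] z [0.0822 0.1337]
```

Emit:
drive_tool(series=[[[0,0,0.006],0,0.045],[[0,0,0.012],0,0.045],[[0,0,0.018],0,0.045],[[0,0,0.024],0,0.045],[[0,0,0.029],0,0.045],[[0,0,0.029],0,0.045],[[0.001,0,0.029],0,0.045],[[0.002,0,0.029],0,0.045],[[0.003,0,0.029],0,0.045],[[0.0035,0,0.029],0,0.045],[[0.0035,0,0.029],0,0.045],[[0.0035,0,0.029],0,0.045]])

```text
time_s: 6.6
position: [0.5527, 0.0312, 0.0674]
tool_rot: [[0.022, 1.0, 0.0], [1.0, -0.022, 0.0], [0.0, 0.0, -1.0]]
ft_force: [-0.2, -0.7, -4.0]
grip_width: 0.0536
gripper_force: 43.4
```

```bash
python3 - <<'E'
from m import *
go(.553,.0265,.058,88.8)
d=cap('side');plate(d,[.553,.027])
P=pts(d);X,Y,Z=[P[...,i] for i in range(3)];h=cv2.cvtColor(d['img'],cv2.COLOR_RGB2HSV).astype(int)
m=(h[...,0]>95)&(h[...,0]<125)&(h[...,1]>120)&(abs(X-.553)<.02)&(abs(Y-.02)<.04)&(Z>.03)
print('jaw blue',m.sum(),np.percentile(P[m],[5,50,95],axis=0).round(4))
S=dict(np.load('side0.npz'));P=pts(S);h=cv2.cvtColor(S['img'],cv2.COLOR_RGB2HSV).astype(int);X,Y,Z=[P[...,i] for i in range(3)]
m=(h[...,0]>95)&(h[...,0]<125)&(h[...,1]>120)&(abs(X-.553)<.02)&(abs(Y-.02)<.04)&(Z>.03)
print('jaw blue0',m.sum(),np.percentile(P[m],[5,50,95],axis=0).round(4))
E
```

```text
t 6.6 pos [0.5527 0.0312 0.0674] a0 88.76 ft [-0.17 -0.69 -3.99] -> shift [-0.0047  0.0004  0.0094] turn -0.04
plate n 229 face y 0.0276 at x 0.5499 yaw -2.17 tilt dy/dz deg 0.9 x range [0.5287 0.5783] z [0.0514 0.137 ]
jaw blue 192 [[ 0.5385 -0.0048  0.0599]
 [ 0.5524  0.0119  0.08  ]
 [ 0.5681  0.0198  0.2227]]
jaw blue0 157 [[0.5383 0.0086 0.0589]
 [0.552  0.0106 0.0756]
 [0.5653 0.0187 0.0895]]
```

Emit:
drive_tool(series=[[[0,0,0.003],0,0.045],[[0,0,0.006],0,0.045],[[0,0,0.009],0,0.045],[[0,0,0.011],0,0.045],[[0,0,0.011],0,0.045]])

```text
time_s: 7.15
position: [0.5525, 0.0312, 0.0559]
tool_rot: [[0.022, 1.0, -0.001], [1.0, -0.022, 0.0], [0.0, -0.001, -1.0]]
ft_force: [0.0, -1.3, -3.3]
grip_width: 0.0534
gripper_force: 43.5
```

Emit:
drive_tool(series=[[[0,0,0.001],0,0.045],[[0,0,0.002],0,0.045],[[0,0,0.002],0,0.045],[[0,0,0.002],0,0.045]])

```text
time_s: 7.55
position: [0.5528, 0.0312, 0.055]
tool_rot: [[0.022, 1.0, 0.001], [1.0, -0.022, -0.0], [-0.0, 0.001, -1.0]]
ft_force: [-4.1, -0.0, 5.6]
grip_width: 0.0532
gripper_force: 44.4
```

```bash
python3 - <<'E'
from m import *
go(.553,.0265,.052,88.8)
plate(cap('side'),[.553,.027])
E
```

```text
t 7.55 pos [0.5528 0.0312 0.055 ] a0 88.76 ft [-4.11 -0.04  5.58] -> shift [-0.0047  0.0003  0.003 ] turn -0.04
plate n 161 face y 0.0281 at x 0.5478 yaw -2.26 tilt dy/dz deg 1.66 x range [0.5286 0.5782] z [0.0346 0.129 ]
```

Emit:
drive_tool(series=[[[0,0,0.001],0,0.057],[[0,0,0.0],0,0.06],[[0,0,0],0,0.065],[[0,0,0],0,0.075],[[0,0,0],0,0.0854],[[0,0,0],0,0.0854],[[0,0,0],0,0.0854],[[0,0,0],0,0.0854]])

```text
time_s: 8.4
position: [0.5527, 0.0311, 0.0543]
tool_rot: [[0.022, 1.0, -0.0], [1.0, -0.022, -0.0], [-0.0, -0.0, -1.0]]
ft_force: [-0.4, 0.3, 0.3]
grip_width: 0.0851
gripper_force: 0.0
```

```bash
python3 - <<'E'
from m import *
go(.553,.03,.2,88.8)
d=cap('side','side3');plate(d,[.553,.027])
i=d['img'][170:290,270:430,::-1]
cv2.imwrite('pics/c3.png',cv2.resize(i,None,fx=4,fy=4,interpolation=cv2.INTER_CUBIC))
E
```

```text
t 8.4 pos [0.5527 0.0311 0.0543] a0 88.76 ft [-0.36  0.3   0.29] -> shift [-0.0011  0.0003 -0.1457] turn -0.04
plate n 140 face y 0.0286 at x 0.5458 yaw -3.04 tilt dy/dz deg 4.06 x range [0.5287 0.5748] z [0.0363 0.1899]
```

View pics/c3.png

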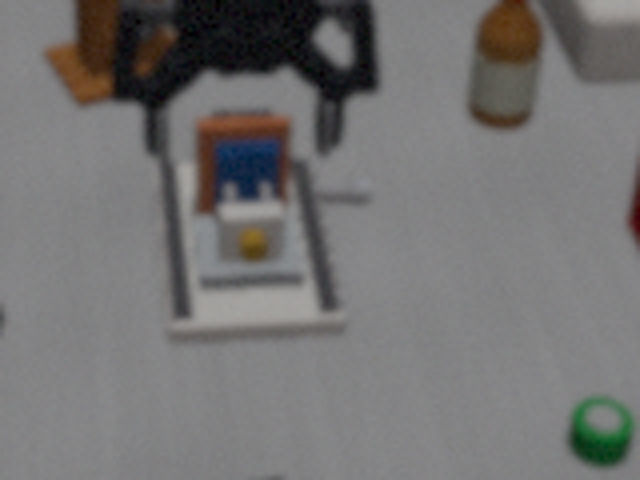

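The copper plate stands seated behind the blue jaw, at about (245,165) in the crop, and the fingers are open clear of both its ends. Next I'll lift off and go to the gauge.

Emit:
drive_tool(series=[[[0,0,-0.01],0,0.0854],[[0,0,-0.04],0,0.0854],[[0,0,-0.08],0,0.0854],[[0,0,-0.12],0,0.0854],[[0,0,-0.15],0,0.0854],[[0,0,-0.16],0,0.0854],[[0,0,-0.16],0,0.0854]])

```text
time_s: 9.15
position: [0.553, 0.0311, 0.2157]
tool_rot: [[0.022, 1.0, 0.003], [1.0, -0.022, -0.0], [-0.0, 0.003, -1.0]]
ft_force: [0.2, 0.0, 0.4]
grip_width: 0.0852
gripper_force: 0.0
```

```bash
python3 - <<'E'
from m import *
go(.492,.2247,.20,19.2)
E
```

```text
t 9.15 pos [0.553  0.0311 0.2157] a0 88.76 ft [0.17 0.03 0.41] -> shift [ 0.1922 -0.0652  0.0155] turn 69.56
```

Emit:
drive_tool(series=[[[0.03,-0.01,0],8,0.0854],[[0.06,-0.02,0],16,0.0854],[[0.09,-0.03,0],24,0.0854],[[0.12,-0.04,0],32,0.0854],[[0.145,-0.05,0],40,0.0854],[[0.165,-0.056,0],48,0.0854],[[0.18,-0.061,0.005],56,0.0854],[[0.188,-0.064,0.01],64,0.0854],[[0.192,-0.065,0.0155],69.5,0.0854],[[0.192,-0.065,0.0155],69.5,0.0854],[[0.192,-0.065,0.0155],69.5,0.0854]])

```text
time_s: 10.25
position: [0.4916, 0.2243, 0.1979]
tool_rot: [[0.943, 0.332, -0.002], [0.332, -0.943, -0.0], [-0.002, -0.0, -1.0]]
ft_force: [-0.0, 0.3, 0.6]
grip_width: 0.0854
gripper_force: 0.0
```

```bash
cat >> m.py <<'E'
def clamp(d,n):
    P=pts(d);h=cv2.cvtColor(d['img'],cv2.COLOR_RGB2HSV).astype(int);X,Y,Z=[P[...,i] for i in range(3)]
    reg=(abs(X-.553)<.04)&(abs(Y-.03)<.03)&(Z>.075)&(Z<.1)
    for nm,m in(('copper',(h[...,0]<14)&(h[...,1]>90)),('blue',(h[...,0]>95)&(h[...,0]<125)&(h[...,1]>100)),('dark',(h[...,1]<60)&(h[...,2]<75))):
        q=P[reg&m]
        if len(q)<5: print(n,nm,len(q));continue
        r=cv2.minAreaRect((q[:,:2]*1000).astype(np.float32))
        print(n,nm,len(q),'mean',q.mean(0).round(4),'rect',np.round(r[0],1),np.round(r[1],1),round(r[2],1))
E
python3 - <<'E'
from m import *
go(.492,.2247,.093,19.2)
for n in('top','side'):
    d=cap(n,n+'4');clamp(d,n);np.savez(n+'4.npz',**d)
    if n=='side':plate(d,[.553,.027])
    else:
        P=pts(d)
        for u in range(314,346):
            print(u,d['img'][206:216,u].mean(0).round().astype(int),np.median(P[206:216,u],0)[1:].round(3),end=' | ')
E
```

```text
t 10.25 pos [0.4916 0.2243 0.1979] a0 19.41 ft [-0.04  0.34  0.62] -> shift [ 0.0007 -0.0002  0.1048] turn 0.21
top copper 81 mean [0.5517 0.0334 0.0893] rect [552.4  32.6] [51.9 10.1] 1.2
top blue 19 mean [0.5518 0.0174 0.0849] rect [550.9  17.4] [ 3.5 28.1] 85.6
top dark 45 mean [0.552  0.0438 0.0864] rect [552.8  43.7] [32.7  7.6] 1.5
314 [153 149 150] [0.065 0.016] | 315 [152 149 150] [0.063 0.015] | 316 [154 149 151] [0.06  0.013] | 317 [152 147 149] [0.057 0.013] | 318 [135 132 133] [0.055 0.013] | 319 [104 101 102] [0.052 0.014] | 320 [69 67 70] [0.047 0.087] | 321 [53 52 55] [0.045 0.086] | 322 [56 53 56] [0.042 0.087] | 323 [71 55 54] [0.04  0.087] | 324 [98 65 53] [0.037 0.087] | 325 [115  70  53] [0.035 0.089] | 326 [117  71  54] [0.032 0.091] | 327 [107  70  58] [0.03  0.091] | 328 [93 76 72] [0.027 0.089] | 329 [79 73 76] [0.026 0.026] | 330 [59 61 70] [0.023 0.035] | 331 [41 51 71] [0.021 0.034] | 332 [36 51 78] [0.018 0.085] | 333 [55 67 90] [0.015 0.089] | 334 [ 89  93 106] [0.013 0.088] | 335 [111 112 118] [0.01  0.029] | 336 [119 119 123] [0.008 0.026] | 337 [119 118 123] [0.005 0.027] | 338 [117 118 122] [0.003 0.031] | 339 [119 118 121] [0.    0.029] | 340 [133 130 132] [-0.002  0.03 ] | 341 [146 142 143] [-0.005  0.06 ] | 342 [152 149 149] [-0.007  0.061] | 343 [154 150 152] [-0.01   0.061] | 344 [150 146 146] [-0.012  0.059] | 345 [133 126 124] [-0.015  0.06 ] | side copper 118 mean [0.5509 0.0291 0.0879] rect [552.6  30.8] [12.4 48.1] 89.5
side blue 77 mean [0.5529 0.0125 0.0816] rect [553.1  12.5] [ 7.3 34. ] 87.3
side dark 2
plate n 56 face y 0.0279 at x 0.5351 yaw -0.75 tilt dy/dz deg -0.37 x range [0.5287 0.5765] z [0.0351 0.0918]
```

Emit:
drive_tool(series=[[[0.0005,0,0.03],0,0.0854],[[0.0005,0,0.06],0,0.0854],[[0.0005,0,0.085],0,0.0854],[[0.0005,0,0.1],0,0.06],[[0.0005,0,0.105],0,0.04],[[0.0005,0,0.105],0,0.025],[[0.0005,0,0.105],0,0.012],[[0.0005,0,0.105],0,0.01],[[0.0005,0,0.105],0,0.01],[[0.0005,0,0.105],0,0.01],[[0.0005,0,0.105],0,0.01],[[0.0005,0,0.105],0,0.01],[[0.0005,0,0.105],0,0.01]], newtons=40)

```text
time_s: 11.65
position: [0.493, 0.2248, 0.0949]
tool_rot: [[0.944, 0.33, 0.002], [0.33, -0.944, 0.0], [0.002, 0.0, -1.0]]
ft_force: [0.2, -1.0, 7.2]
grip_width: 0.0175
gripper_force: 40.3
```

Emit:
drive_tool(series=[[[0,0,-0.01],0,0.01],[[0,0,-0.03],0,0.01],[[0,0,-0.06],0,0.01],[[0,0,-0.09],0,0.01],[[0,0,-0.115],0,0.01],[[0,0,-0.125],0,0.01],[[0,0,-0.125],0,0.01],[[0,0,-0.125],0,0.01]])

```text
time_s: 12.45
position: [0.4919, 0.2246, 0.2177]
tool_rot: [[0.944, 0.33, -0.002], [0.33, -0.944, -0.0], [-0.002, -0.0, -1.0]]
ft_force: [0.2, -0.1, -1.7]
grip_width: 0.0176
gripper_force: 39.4
```

```bash
python3 - <<'E'
from m import *
go(.5525,.0243,.215,-1.2)
E
```

```text
t 12.45 pos [0.4919 0.2246 0.2177] a0 19.25 ft [ 0.15 -0.14 -1.73] -> shift [-0.0088  0.209   0.0027] turn 20.45
```

Emit:
drive_tool(series=[[[0,0.02,0],2,0.01],[[-0.002,0.05,0],5,0.01],[[-0.004,0.085,0],8,0.01],[[-0.005,0.12,0],12,0.01],[[-0.007,0.155,0],16,0.01],[[-0.008,0.185,0],18,0.01],[[-0.009,0.203,0.002],20,0.01],[[-0.009,0.209,0.003],20.4,0.01],[[-0.009,0.209,0.003],20.4,0.01],[[-0.009,0.209,0.003],20.4,0.01],[[-0.009,0.209,0.003],20.4,0.01]])

```text
time_s: 13.55
position: [0.5525, 0.0255, 0.2158]
tool_rot: [[1.0, -0.018, -0.0], [-0.018, -1.0, 0.0], [-0.0, -0.0, -1.0]]
ft_force: [1.3, -0.1, -1.3]
grip_width: 0.0178
gripper_force: 39.5
```

```bash
python3 - <<'E'
from m import *
go(.5525,.0243,.20,-1.2)
d=cap('side','side5');np.savez('side5.npz',**d);clamp(d,'side')
P=pts(d);X,Y,Z=[P[...,i] for i in range(3)];h=cv2.cvtColor(d['img'],cv2.COLOR_RGB2HSV).astype(int)
m=(abs(X-.5525)<.03)&(abs(Y-.02)<.03)&(Z>.12)&(Z<.3)
for z0 in np.arange(.12,.27,.01):
    k=m&(Z>=z0)&(Z<z0+.01);q=P[k]
    if len(q):print(round(z0,3),len(q),'y',np.percentile(q[:,1],[10,50,90]).round(4),'x',np.percentile(q[:,0],[3,97]).round(4),np.median(h[k],0))
i=d['img'][90:240,260:410,::-1]
cv2.imwrite('pics/c5.png',cv2.resize(i,None,fx=4,fy=4,interpolation=cv2.INTER_CUBIC))
E
```

```text
t 13.55 pos [0.5525 0.0255 0.2158] a0 -1.04 ft [ 1.26 -0.09 -1.33] -> shift [0.     0.0012 0.0158] turn 0.16
side copper 120 mean [0.5507 0.029  0.0876] rect [552.5  31.6] [13.7 48. ] 89.6
side blue 74 mean [0.5526 0.0127 0.0818] rect [552.1  12.8] [ 8.4 31.6] 87.1
side dark 2
0.13 34 y [0.023  0.0243 0.0264] x [0.5392 0.561 ] [140.   7.  81.]
0.14 45 y [0.0229 0.0244 0.0263] x [0.5391 0.5628] [143.   7.  77.]
0.15 46 y [0.0222 0.0236 0.0257] x [0.5392 0.5626] [127.5   7.   77. ]
0.16 48 y [0.0221 0.0233 0.0261] x [0.5391 0.5622] [125.   7.  77.]
0.17 43 y [0.0214 0.0226 0.0244] x [0.5392 0.5619] [135.   8.  77.]
0.18 46 y [0.0204 0.0215 0.0232] x [0.5403 0.5615] [145.    7.   77.5]
0.19 41 y [0.0193 0.0211 0.0232] x [0.5402 0.5614] [135.   8.  75.]
0.2 115 y [0.0167 0.0189 0.0309] x [0.5272 0.5747] [30. 19. 71.]
0.21 35 y [0.0113 0.0168 0.023 ] x [0.5384 0.5623] [  9. 123.  88.]
0.22 52 y [0.004  0.0101 0.0205] x [0.5383 0.5626] [11.  41.5 60. ]
0.23 63 y [0.0034 0.0096 0.0195] x [0.5384 0.5637] [78. 36. 55.]
0.24 62 y [0.0029 0.009  0.0189] x [0.5386 0.5622] [49. 39. 48.]
0.25 24 y [0.0032 0.0047 0.0386] x [0.5394 0.5574] [85.  47.5 34. ]
0.26 10 y [-0.0096  0.0057  0.0361] x [0.5377 0.5404] [10.5 71.  92. ]
0.27 14 y [-0.0093  0.0047  0.0081] x [0.5376 0.5562] [100.5  36.   27.5]
```

View pics/c5.png

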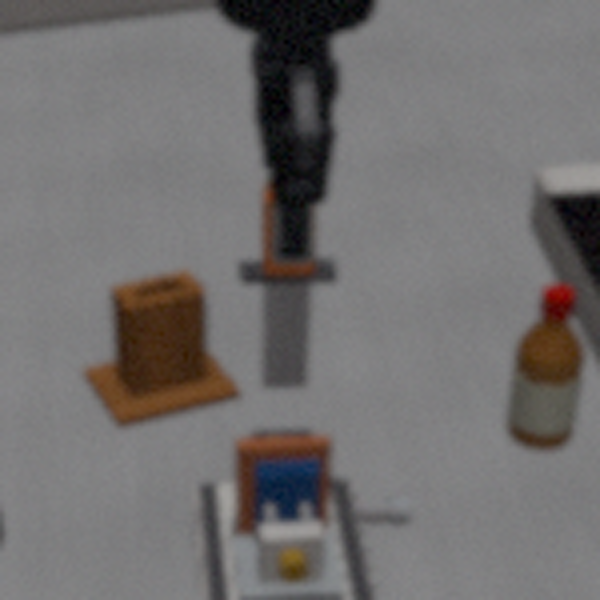

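The gauge hangs upright over the clamp. The tip is at about (285,385) in the crop and the plate's top edge at (285,440). The blade is about 1.8 mm too far toward the plate, so I'll shift it toward the jaw and go down.

Emit:
drive_tool(series=[[[0.0015,0.002,0.005],0,0.01],[[0.0015,0.002,0.02],0,0.01],[[0.0015,0.002,0.032],0,0.01],[[0.0015,0.002,0.036],0,0.01],[[0.0015,0.002,0.039],0,0.01],[[0.0015,0.002,0.042],0,0.01],[[0.0015,0.002,0.045],0,0.01],[[0.0015,0.002,0.047],0,0.01],[[0.0015,0.002,0.047],0,0.01]])

```text
time_s: 14.5
position: [0.5542, 0.0224, 0.1687]
tool_rot: [[1.0, -0.02, -0.0], [-0.02, -1.0, 0.0], [-0.0, -0.0, -1.0]]
ft_force: [0.1, -0.2, -0.6]
grip_width: 0.0177
gripper_force: 39.5
```

```bash
python3 - <<'E'
from m import *
go(.5525,.0243,.15,-1.2)
d=cap('side','side6');clamp(d,'side')
P=pts(d);X,Y,Z=[P[...,i] for i in range(3)]
m=(abs(X-.5525)<.03)&(abs(Y-.02)<.03)
for z0 in np.arange(.095,.155,.01):
    q=P[m&(Z>=z0)&(Z<z0+.01)]
    if len(q):print(round(z0,3),len(q),'y',np.percentile(q[:,1],[10,50,90]).round(4),'x',np.percentile(q[:,0],[3,97]).round(4))
E
```

```text
t 14.5 pos [0.5542 0.0224 0.1687] a0 -1.15 ft [ 0.12 -0.21 -0.62] -> shift [-0.0017 -0.0019  0.0187] turn 0.05
side copper 64 mean [0.5481 0.0286 0.0873] rect [552.7  27.8] [18.3 47.7] 85.0
side blue 82 mean [0.5534 0.0128 0.0823] rect [553.2  13. ] [ 8.  33.6] 84.0
side dark 20 mean [0.5561 0.021  0.0901] rect [554.   21.3] [15.3 33.9] 85.1
0.095 38 y [0.0196 0.0204 0.023 ] x [0.5413 0.5637]
0.105 40 y [0.0196 0.0208 0.0218] x [0.5412 0.5636]
0.115 36 y [0.0187 0.0198 0.021 ] x [0.541 0.563]
0.125 39 y [0.0179 0.0193 0.0208] x [0.5408 0.5627]
0.135 43 y [0.0172 0.0188 0.0205] x [0.5409 0.5645]
0.145 35 y [0.0163 0.0178 0.0194] x [0.5411 0.5642]
```

Emit:
drive_tool(series=[[[0,-0.0013,0],0,0.01],[[0,-0.0013,0.003],0,0.01],[[0,-0.0013,0.006],0,0.01],[[0,-0.0013,0.009],0,0.01],[[0,-0.0013,0.012],0,0.01],[[0,-0.0013,0.015],0,0.01],[[0,-0.0013,0.015],0,0.01],[[0,-0.0013,0.015],0,0.01]])

```text
time_s: 15.35
position: [0.5542, 0.0237, 0.1537]
tool_rot: [[1.0, -0.02, -0.0], [-0.02, -1.0, -0.0], [-0.0, 0.0, -1.0]]
ft_force: [-0.2, -1.7, -2.1]
grip_width: 0.0174
gripper_force: 39.5
```

Emit:
drive_tool(series=[[[0,0,0.002],0,0.01],[[0,0,0.004],0,0.01],[[0,0,0.006],0,0.01],[[0,0,0.008],0,0.01],[[0,0,0.008],0,0.01],[[0,0,0.008],0,0.01]])

```text
time_s: 15.95
position: [0.5542, 0.0237, 0.1457]
tool_rot: [[1.0, -0.02, -0.0], [-0.02, -1.0, 0.0], [-0.0, -0.0, -1.0]]
ft_force: [0.8, -1.0, -2.2]
grip_width: 0.0178
gripper_force: 39.5
```

Emit:
drive_tool(series=[[[0,0,0.001],0,0.01],[[0,0,0.002],0,0.01],[[0,0,0.003],0,0.01],[[0,0,0.004],0,0.01],[[0,0,0.004],0,0.01]])

```text
time_s: 16.45
position: [0.5543, 0.0237, 0.1417]
tool_rot: [[1.0, -0.02, -0.0], [-0.02, -1.0, 0.0], [-0.0, -0.0, -1.0]]
ft_force: [-0.1, -1.2, -1.5]
grip_width: 0.0173
gripper_force: 39.5
```

Emit:
drive_tool(series=[[[0,0,0.001],0,0.01],[[0,0,0.002],0,0.01],[[0,0,0.003],0,0.01],[[0,0,0.003],0,0.01]])

```text
time_s: 16.85
position: [0.5543, 0.0237, 0.1386]
tool_rot: [[1.0, -0.02, -0.0], [-0.02, -1.0, 0.0], [-0.0, -0.0, -1.0]]
ft_force: [0.6, -1.0, -1.9]
grip_width: 0.0174
gripper_force: 39.5
```

Emit:
drive_tool(series=[[[0,0,0.001],0,0.01],[[0,0,0.002],0,0.01],[[0,0,0.003],0,0.01],[[0,0,0.003],0,0.01]])

```text
time_s: 17.25
position: [0.5543, 0.0237, 0.1357]
tool_rot: [[1.0, -0.02, -0.0], [-0.02, -1.0, 0.0], [-0.0, -0.0, -1.0]]
ft_force: [0.3, -1.2, -1.4]
grip_width: 0.0175
gripper_force: 39.5
```

Emit:
drive_tool(series=[[[0,0,0.001],0,0.01],[[0,0,0.002],0,0.01],[[0,0,0.003],0,0.01],[[0,0,0.003],0,0.01]])

```text
time_s: 17.65
position: [0.5543, 0.0237, 0.1327]
tool_rot: [[1.0, -0.02, -0.0], [-0.02, -1.0, 0.0], [-0.0, -0.0, -1.0]]
ft_force: [-0.0, -0.7, -1.8]
grip_width: 0.017
gripper_force: 39.4
```

```bash
python3 - <<'E'
from m import *
go(.5525,.0243,.13,-1.2)
d=cap('side','side7');clamp(d,'side');np.savez('side7.npz',**d)
t=cap('top','top7');clamp(t,'top')
P=pts(d);X,Y,Z=[P[...,i] for i in range(3)]
m=(abs(X-.5525)<.03)&(abs(Y-.02)<.03)
for z0 in np.arange(.085,.155,.006):
    q=P[m&(Z>=z0)&(Z<z0+.006)]
    if len(q):print(round(z0,3),len(q),'y',np.percentile(q[:,1],[10,50,90]).round(4),'x',np.percentile(q[:,0],[3,97]).round(4))
i=d['img'][130:240,280:390,::-1]
cv2.imwrite('pics/c7.png',cv2.resize(i,None,fx=5,fy=5,interpolation=cv2.INTER_CUBIC))
E
```

```text
t 17.65 pos [0.5543 0.0237 0.1327] a0 -1.14 ft [-0.01 -0.75 -1.81] -> shift [-0.0018 -0.0006  0.0027] turn 0.06
side copper 59 mean [0.5484 0.0298 0.087 ] rect [552.8  31.5] [ 9.9 48.2] 89.2
side blue 82 mean [0.553  0.0142 0.0821] rect [552.5  15.9] [31.2 11.2] 3.5
side dark 9 mean [0.558  0.0209 0.0919] rect [556.   19.9] [26.9 11.8] 13.9
top copper 6 mean [0.5277 0.0344 0.0907] rect [527.8  34.4] [2.6 4.9] 2.2
top blue 0
top dark 1
0.085 102 y [0.014  0.0245 0.0377] x [0.5263 0.5752]
0.091 35 y [0.0187 0.0219 0.0357] x [0.5288 0.5743]
0.097 25 y [0.0185 0.0204 0.0216] x [0.5412 0.5638]
0.103 24 y [0.0187 0.0198 0.0218] x [0.5414 0.5634]
0.109 20 y [0.0184 0.0199 0.0209] x [0.5412 0.5633]
0.115 26 y [0.0152 0.017  0.0192] x [0.5331 0.5761]
0.121 84 y [0.0146 0.018  0.0299] x [0.5284 0.5761]
0.127 13 y [0.0152 0.0163 0.0171] x [0.5405 0.5639]
0.133 18 y [0.0078 0.0098 0.0155] x [0.5403 0.5623]
0.139 19 y [0.0027 0.0086 0.0125] x [0.5413 0.5633]
0.145 32 y [0.0022 0.007  0.0147] x [0.54  0.563]
0.151 27 y [0.002  0.0043 0.0176] x [0.5404 0.5629]
```

View pics/c7.png

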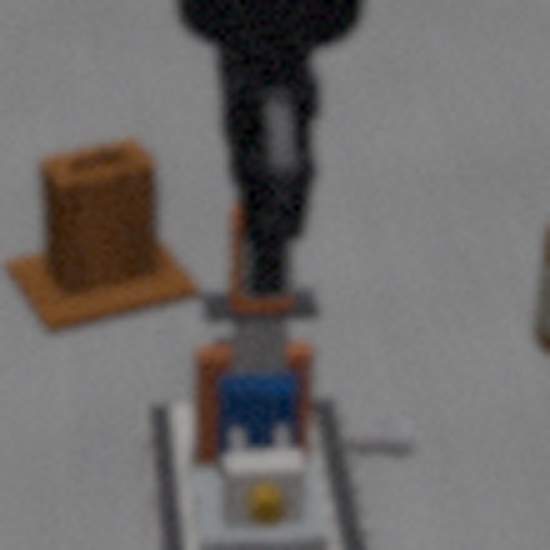

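The blade is between plate and jaw: blade at about (262,345) in the crop, jaw top at (260,385). It isn't gripped yet, so I'll carry on in small steps.

Emit:
drive_tool(series=[[[0,0,0.001],0,0.01],[[0,0,0.002],0,0.01],[[0,0,0.003],0,0.01],[[0,0,0.003],0,0.01]])

```text
time_s: 18.15
position: [0.5544, 0.0237, 0.1299]
tool_rot: [[1.0, -0.02, 0.0], [-0.02, -1.0, -0.0], [0.0, 0.0, -1.0]]
ft_force: [1.1, -0.8, 0.1]
grip_width: 0.0176
gripper_force: 39.7
```

Emit:
drive_tool(series=[[[0,0,0.001],0,0.01],[[0,0,0.002],0,0.01],[[0,0,0.003],0,0.01],[[0,0,0.003],0,0.01]])

```text
time_s: 18.55
position: [0.5544, 0.0237, 0.1269]
tool_rot: [[1.0, -0.02, 0.0], [-0.02, -1.0, -0.0], [0.0, 0.0, -1.0]]
ft_force: [-0.0, -1.1, 1.9]
grip_width: 0.0177
gripper_force: 40.0
```

Emit:
drive_tool(series=[[[0,0,0.001],0,0.01],[[0,0,0.002],0,0.01],[[0,0,0.003],0,0.01],[[0,0,0.003],0,0.01],[[0,0,0.003],0,0.01],[[0,0,0.003],0,0.01]])

```text
time_s: 19.15
position: [0.5545, 0.0236, 0.124]
tool_rot: [[1.0, -0.02, 0.001], [-0.02, -1.0, -0.0], [0.001, 0.0, -1.0]]
ft_force: [1.6, -0.4, 4.0]
grip_width: 0.0173
gripper_force: 40.3
```

```bash
python3 - <<'E'
from m import *
go(.5525,.0243,.13,-1.2)
d=cap('side','side8');clamp(d,'side')
P=pts(d);X,Y,Z=[P[...,i] for i in range(3)]
m=(abs(X-.5525)<.03)&(abs(Y-.02)<.03)
h=cv2.cvtColor(d['img'],cv2.COLOR_RGB2HSV)
for z0 in np.arange(.085,.13,.005):
    q=P[m&(Z>=z0)&(Z<z0+.005)]
    if len(q):print(round(z0,3),len(q),'y',np.percentile(q[:,1],[10,50,90]).round(4),'x',np.percentile(q[:,0],[3,97]).round(4))
E
```

```text
t 19.15 pos [0.5545 0.0236 0.124 ] a0 -1.15 ft [ 1.64 -0.35  3.99] -> shift [-0.002  -0.0006 -0.006 ] turn 0.05
side copper 66 mean [0.548  0.0305 0.0867] rect [552.4  28.9] [24.1 46.3] 71.2
side blue 83 mean [0.553  0.0137 0.0821] rect [553.1  13.5] [33.5  6.3] 1.5
side dark 9 mean [0.5512 0.0216 0.0897] rect [553.3  21.4] [37.4  5.9] 22.0
0.085 79 y [0.0138 0.0228 0.0379] x [0.5257 0.5763]
0.09 44 y [0.0153 0.025  0.0348] x [0.5271 0.5745]
0.095 18 y [0.0189 0.0203 0.0212] x [0.5414 0.5626]
0.1 20 y [0.0175 0.0195 0.0203] x [0.5413 0.5635]
0.105 15 y [0.0169 0.0189 0.0199] x [0.5382 0.5623]
0.11 65 y [0.0146 0.0177 0.0297] x [0.5287 0.5762]
0.115 40 y [0.0144 0.017  0.0282] x [0.5303 0.5761]
0.12 10 y [0.0088 0.0121 0.016 ] x [0.5406 0.563 ]
0.125 11 y [0.0074 0.0089 0.017 ] x [0.5412 0.563 ]
```

Emit:
drive_tool(series=[[[0,0,0.0],0,0.01],[[0,0,0.0],0,0.01],[[0,0,0.0],0,0.01]])

```text
time_s: 19.5
position: [0.5545, 0.0237, 0.124]
tool_rot: [[1.0, -0.02, 0.001], [-0.02, -1.0, -0.0], [0.001, 0.0, -1.0]]
ft_force: [0.6, -1.0, 4.9]
grip_width: 0.0173
gripper_force: 40.3
```

```bash
python3 -c "
from h import *
s=env.observe();print(np.round(s['ft_force'],2),np.abs(s['qvel']).max())
print(env.close_job())"
```

```text
[ 0.62 -0.99  4.85] 0.09762602683770333
the job is handed in; nothing more can be done
None
```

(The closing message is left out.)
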